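# Clear the recipe stand and set the tablet on it

## Task

The recipe is wanted beside the griddle: first take the small bowl and the screw-top container off the shelf of the recipe stand and stand them upright on the wooden tray. Then slide the tablet up out of its slot in the leaning rack and set it gently on the recipe stand, its long lower edge on the shelf, leaning flat against the back, screen outwards and roughly centred. Set everything down rather than dropping it, and leave all the other things where they are.

Things in the scene. Friction and masses are not known exactly. Their poses are not given: they have to be found in the camera images.
- rack: Slatted light-wood rack, fixed, 225 (x) by 150 (y) mm. Origin on the ledge under its middle, z up. Three slots along its y at x = -60, 0, +60 mm, floor 30 mm above the ledge, 14 mm wide between 6 mm slats, all leaning 25 deg from vertical, tops to its -x (the robot). The slat under a panel reaches 75 mm up it, the one above 40 mm. Panels are loose and slide out along the lean.
- tablet: Tablet: plate 200 wide (y), 125 high (z), 10 mm thick (x), dark screen on +x face, grey back; 0.3 to 0.6 kg. Landscape in any one of the rack's slots; 50 mm shows above the slats; next panel 44 mm off, face to face. Origin: middle of lower edge, mid thickness; z runs up in its plane (leans 25 deg, top to the robot), x out of the screen, away from the robot and up.
- tablet_screen (a point): Centre of the tablet's screen, on its surface: 5 mm in x and 62.5 mm up z from the tablet's origin.
- stand: Wooden recipe stand, fixed. Origin on the ledge under it, z up, x to its front, away from the robot. Flat shelf 230 mm wide (y), top 12 mm above the ledge, 75 mm deep from the foot of the back (x = -20 mm) to a lip (x = 55 to 63 mm) 12 mm higher than the shelf. Props behind reach x = -125 mm, 90 mm high.
- stand_back: Sloping back board of the recipe stand, 205 wide, 95 along the slope, 10 mm thick, leaning 25 deg from vertical, top towards the robot. Origin: middle of the lower edge of its front face, at shelf height (12 mm above the ledge); x = normal of the front face (forward and up), y along the shelf, z up the slope. The tablet, set on the shelf, stands 30 mm above its top.
- container: Transparent plastic container with a grey screw-top lid, closed: body 58 mm across, lid 62 mm across from 80 mm to the top at 100 mm; 0.12 to 0.26 kg. Origin: centre of its underside, z up. It stands on the stand's shelf, on one or the other half.
- bowl: Small white ceramic bowl, 52 mm across at the foot, 62 mm at 12 mm up, 64 mm at the rim, 45 mm high, wall 4 mm; about 0.16 kg. Origin: centre of its underside, z up. It stands on the other half of the stand's shelf; centres of bowl and container are 108 to 140 mm apart.
- tray: Rectangular dark wooden tray, fixed, 220 (x) by 180 (y) mm outside, rim 20 mm high and 6 mm thick, floor about 6 mm thick; open above. Origin on the ledge under its middle, z up. A glass tumbler already stands on it.
- tray_in (a point): Centre of the tray's floor, on its upper face; axes as the tray's.
- tumbler: Bystander: squat glass tumbler on the tray, 68 mm across, 60 mm high. Origin: centre of its underside.
- board_wide: Bystander: brown wooden board 180 mm wide, 105 mm high, 10 mm thick, in another slot of the rack. Origin and axes as the tablet's.
- board_small: Bystander: white plastic board 130 mm wide, 115 mm high, 10 mm thick, in another slot of the rack. Origin and axes as the tablet's.
- spoon: Bystander: wooden spoon 200 mm long lying on the ledge between the tray, rack or stand and the griddle, on the right. Origin on its underside.
- opener: Bystander: flat steel bottle opener about 130 mm long and 36 mm wide, 8 mm high, lying on the ledge near the robot. Origin on its underside.
- mug: Bystander: white ceramic mug, 80 mm across, 90 mm high, on the far part of the ledge. Origin: centre of its underside.
- mill: Bystander: wooden pepper mill, 56 mm across, 178 mm high, on the left. Origin: centre of its underside.
- oil: Bystander: amber glass oil bottle, 64 mm across, 200 mm high, on the right. Origin: centre of its underside.
Things that resemble listed ones, but are neither listed nor needed, are in the scene too. Leave any yellow look-alike of the bowl alone.

How it is judged:
On the way, in this order (a step that is already met when the one before it is completed fails the run):
1. the bowl and the container both stand upright on the tray, let go, and the tablet is still in its slot (x of container in the frame of tray_in between -0.09 and 0.09 m and y of container in the frame of tray_in between -0.07 and 0.07 m and z of each of container, bowl in the frame of tray_in below 0.006 m and angle between each of container, bowl's own z axis and vertical below 0.12 rad and x of bowl in the frame of tray_in between -0.09 and 0.09 m and y of bowl in the frame of tray_in between -0.07 and 0.07 m and contact force between each of container, bowl and the fingers below 0.1 N and distance of tablet from where it was at the start of the episode below 0.03 m), for 0.2 s.
2. the tablet has been slid up out of its slot, at least 60 mm (distance of tablet from where it was at the start of the episode above 0.06 m).
At the end, for the whole second after the job is handed in: Bowl and container stand upright (0.12 rad) on the tray floor inside its rim; the tablet's long lower edge rests on the stand's shelf (within 8 mm), it leans on the back, parallel within 0.14 rad, level within 0.10 rad, screen outwards, within 30 mm of the middle; all at rest and let go (x of container in the frame of tray_in between -0.09 and 0.09 m and y of container in the frame of tray_in between -0.07 and 0.07 m and z of each of container, bowl in the frame of tray_in below 0.006 m and angle between each of container, bowl's own z axis and vertical below 0.12 rad and x of bowl in the frame of tray_in between -0.09 and 0.09 m and y of bowl in the frame of tray_in between -0.07 and 0.07 m and angle between the x axis of tablet and the x axis of stand_back, either way round below 0.14 rad and angle between the y axis of tablet and the y axis of stand_back, either way round below 0.1 rad and x of tablet_screen in the frame of stand_back between 0.005 and 0.022 m and y of tablet in the frame of stand_back between -0.03 and 0.03 m and z of tablet in the frame of stand_back between -0.012 and 0.008 m and linear speed of each of tablet, container, bowl below 0.02 m/s); the robot touches nothing.
It fails at once if one of the bystanders (tumbler, boards, spoon, opener, mug, mill, oil bottle) is moved by more than 30 mm (distance of any of tumbler, board_wide, board_small, spoon, opener, mug, mill, oil from where it was at the start of the episode above 0.03 m).
It fails at once if the bowl or the container is tipped over (more than 0.7 rad) (angle between any of bowl, container's own z axis and vertical above 0.7 rad).
It fails at once if the tablet is dropped on the stand, or the bowl or container on the tray: it strikes while moving faster than 0.35 m/s ((contact force between tablet and stand above 0.5 N and linear speed of tablet above 0.35 m/s) or (contact force between bowl and tray above 0.5 N and linear speed of bowl above 0.35 m/s) or (contact force between container and tray above 0.5 N and linear speed of container above 0.35 m/s)).
It also fails if it takes over 72 s, if anything falls off the work surface, if the arm or the gripper's body presses on something with over 40 N, if the wrist force passes 120 N, or if a joint passes its speed limit or range.

## Robot

A 7-joint arm with a two-finger parallel gripper is mounted at the origin on the work surface. World frame = base frame: x ahead of the robot, y to its left, z up, the work surface at z = 0. Lengths are in m, angles in rad, forces in N, time in s.
With the tool pointing down it reaches from about 0.4 to 0.875 m from the base axis. Payload 19.3 kg.
Tool frame: the origin (TCP) lies at the very end of the fingers, on their centre line; the grasp point (between the pads) lies 19 mm behind it; z points along the fingers, y is the direction in which the jaws open and shut (so a half turn about z gives the same grasp; the last joint's range is limited). The gripper opens to 85 mm and grips with 20 to 120 N. Pads are 22 mm wide; open, the fingers measure 114 mm over their backs; the gripper's body (76 mm by 85 mm) begins 54 mm behind the grasp point. The pads swing forward as they close: fully open they stand 13 mm farther back than shut.
Start: joints at [-1.23, 0.521, -0.036, 1.599, 0.021, 1.021, -0.113], TCP at [0.25, 0.573, 0.197] pointing down, gripper open.
Joint ranges: [-2.91, 2.91], [-0.3, 2.13], [-1.5, 1.42], [0.17, 2.43], [-1.26, 4.41], [0.16, 1.93], [-2.52, 2.52]. Speed limits (rad/s): [1.89, 1.89, 2.39, 2.39, 3.01, 3.01, 3.01].

## Interface

Orientations are given as [roll, pitch, yaw] about the fixed x, y, z axes, in that order (R = Rz(yaw) Ry(pitch) Rx(roll)).
In Python, from workcell import bot, grab_frame, calibration, workorder gives the robot as it stands.
- The arm moves only by the tool move_arm, never from a script. Its arguments are lists of equal length, an entry for each row: "jaw": the closure in counts, from 0 (fully open) to 255 (shut); "dp": the shift along the tool's x, y, z in units of 800 mm (1.0 is 800 mm), a list of three; "rotation": the turn, a rotation vector about the tool's x, y, z in units of pi rad (1.0 is pi rad), a list of three. In form: {"jaw": [jaw, ...], "dp": [[dx, dy, dz], ...], "rotation": [[rx, ry, rz], ...]}. A call has 1 to 10 rows; each row shifts and turns the commanded pose from where the row before left it, along the tool's axes as they then stand; what a row does not reach is not made up. A row lasts 1/8 s, in which the tool goes at most 62.5 mm and 10.7 degrees, less where a joint would pass 70% of its speed; a pose out of reach is approached as far as the arm can. A call with a number of a shift or a turn outside -1 to 1 is refused whole. A call with a gripper value outside its range is refused whole. The fingers move at their own pace and stop on an object; "squeeze" is the grip in N (left out, the last holds). Time passes only in rows, so rows that do not move let the fingers close. It gives the time, the measured TCP pose, the force and the opening at its end, in the units of the state.
- bot.observe(): the state, without advancing time (a new reading comes with each control period).
- grab_frame(name): name is "side" or "top"; returns the picture (480x640x3 uint8, blue, green, red); there is no depth.
- calibration(name): a dict with "camera_matrix" (3x3 intrinsics, pixels), "T" (4x4, takes a point from camera to world coordinates). Camera axes: x right, y down, z forward; pixel columns grow to the right and rows downward; lengths in m; the calibration is good to about 2 mm. A picture is of the moment at which its call begins. calibration takes no time and is no camera call.
- workorder.job_done(): hands the job in, once; it reports no verdict.
The state is a dict: "clock": time; "qpos": joint angles; "qd": joint speeds; "joint_efforts": joint torques, N m; "position": TCP position; "tool_rot": TCP orientation; "force": force on the tool from outside, world axes, zero at the start; "moment": the same for the moment, N m; "grip_width": finger opening in m.
Only numpy, scipy, OpenCV 4.12 (cv2) and the standard library are available. Lean on these libraries where they do the work, as an engineer would, in place of code of your own. Each camera call takes 0.05 s, during which the arm holds its last target. There are 200 camera calls.

## Working session

There is one attempt and no reset: what is moved stays moved. The work goes in short steps, Python scripts to look and compute and a tool call to move; the robot and the scene stay as the last step left them, time stands still between calls to the robot, and variables do not carry over. Pictures are saved under pics/ and viewed, about 8 in all and at most 12, crops included, and the job is handed in when it is done.

Besides the shell and the picture viewer there is one more tool, called after ">>>" as name(argument=value, ...) on one line, values as JSON. move_arm: Moves the arm, as the interface text tells. Shifts and turns lie within -1 to 1; 1 stands for 800 mm of shift or pi rad of turn. Its arguments: {"type":"object","properties":{"jaw":{"type":"array","items":{"type":"number"}},"dp":{"type":"array","items":{"type":"array","items":{"type":"number","minimum":-1,"maximum":1}}},"rotation":{"type":"array","items":{"type":"array","items":{"type":"number","minimum":-1,"maximum":1}}},"squeeze":{"type":"number"}},"required":["jaw","dp","rotation"]}

```bash
ls; mkdir -p pics; python3 - <<'E'
from workcell import bot, grab_frame, calibration
import cv2,numpy as np
np.set_printoptions(precision=4,suppress=True)
for n in("side","top"):
    c=calibration(n);print(n,np.array(c["camera_matrix"]),np.array(c["T"]))
    im=grab_frame(n);cv2.imwrite(f"pics/{n}0.png",im)
print(bot.observe())
E
```

```text
pics
side [[595.6266   0.     320.7481]
 [  0.     595.6266 240.8757]
 [  0.       0.       1.    ]] [[ 0.8505 -0.3718  0.372   0.0279]
 [-0.5259 -0.6134  0.5893 -0.8217]
 [ 0.0091 -0.6968 -0.7172  1.1187]
 [ 0.      0.      0.      1.    ]]
top [[486.5247   0.     313.0806]
 [  0.     486.5247 233.2094]
 [  0.       0.       1.    ]] [[-0.1042 -0.9729  0.2063  0.2534]
 [-0.9946  0.1022 -0.0203  0.0143]
 [-0.0013 -0.2073 -0.9783  1.6219]
 [ 0.      0.      0.      1.    ]]
{'clock': 0.1, 'qpos': array([-1.2302,  0.522 , -0.0363,  1.5999,  0.0211,  1.0211, -0.1128]), 'qd': array([-0.0011, -0.0019, -0.0006, -0.0006, -0.0004, -0.0005, -0.0022]), 'joint_efforts': array([  0.0034, -92.8485,   1.9837, -37.0532,   0.0181,   0.0052,
        -0.    ]), 'position': array([0.2495, 0.5727, 0.1963]), 'tool_rot': array([-3.1406,  0.    ,  2.7307]), 'force': array([-0.3545, -0.6414,  0.2746]), 'moment': array([ 0.008 , -0.0142, -0.032 ]), 'grip_width': 0.08523481066328556}
```

View pics/side0.png

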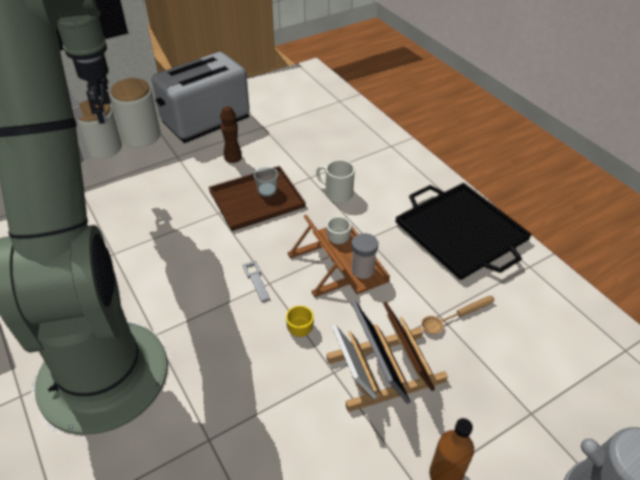

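View pics/top0.png

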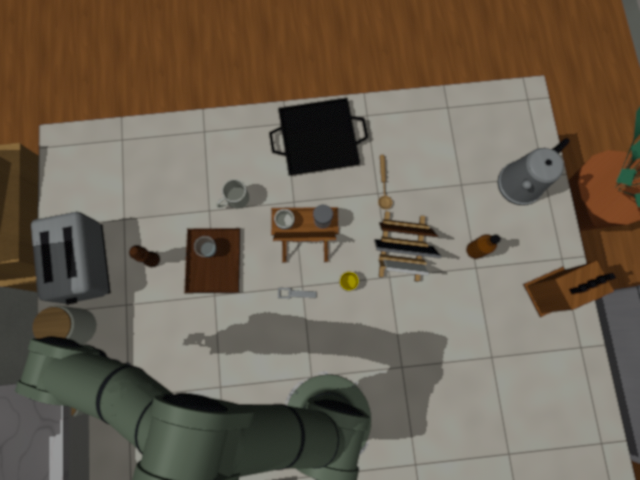

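The tablet is the dark plate in the middle slot (top ≈ 408,247). The bowl (285,218) and container (323,213) are on the stand, and the tumbler (205,246) is on the tray. I'll enlarge crops to get the feature pixels.

```bash
python3 - <<'E'
import cv2
t=cv2.imread("pics/top0.png")[190:300,260:450];cv2.imwrite("pics/tc.png",cv2.resize(t,None,fx=4,fy=4,interpolation=cv2.INTER_CUBIC))
t=cv2.imread("pics/side0.png")[205:415,280:460];cv2.imwrite("pics/sc.png",cv2.resize(t,None,fx=2.8,fy=2.8,interpolation=cv2.INTER_CUBIC))
E
```

```text
(no output)
```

View pics/tc.png

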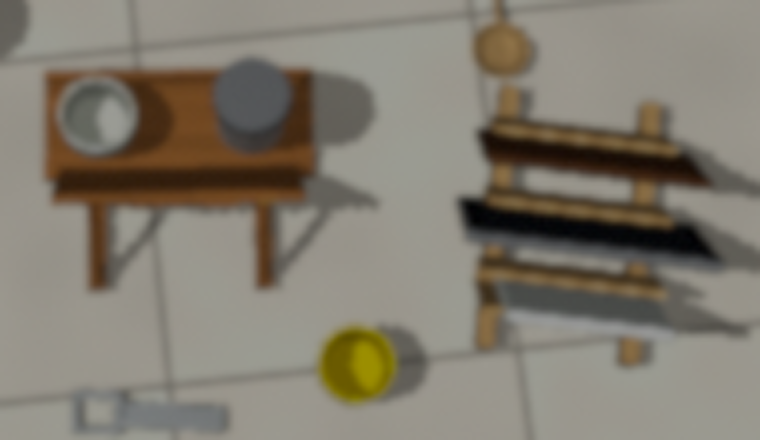

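View pics/sc.png

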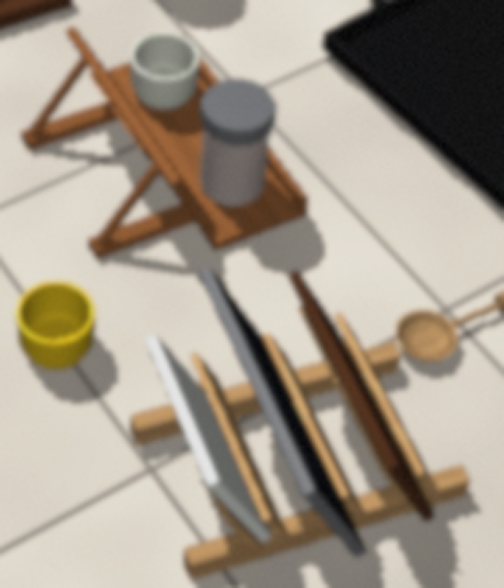

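Top crop (×4, origin 260,190): bowl rim (97,115), lid (252,95), stand back top edge from (55,200) to (303,200), tablet top edge from (465,238) to (718,262). Side crop (×2.8, origin 280,205): bowl rim (165,62), lid (237,107), tablet top corners (207,272) and (310,490). I'll turn these into positions next.

```bash
cat > h.py <<'E'
import numpy as np,cv2
from workcell import calibration
np.set_printoptions(precision=4,suppress=True)
def ray(n,p):
    c=calibration(n);T=np.array(c["T"]);d=T[:3,:3]@np.linalg.inv(np.array(c["camera_matrix"]))@[p[0],p[1],1]
    return T[:3,3],d/np.linalg.norm(d)
def plane(n,p,z):
    o,d=ray(n,p);return o+d*(z-o[2])/d[2]
def tri(pt,ps):
    A=np.zeros((3,3));b=np.zeros(3);R=[ray("top",pt),ray("side",ps)]
    for o,d in R:
        P=np.eye(3)-np.outer(d,d);A+=P;b+=P@o
    x=np.linalg.solve(A,b);return x,max(np.linalg.norm(np.cross(x-o,d)) for o,d in R)
tc=lambda u,v:(260+u/4-.375,190+v/4-.375)
sc=lambda u,v:(280+u/2.8-.32,205+v/2.8-.32)
def proj(n,X):
    c=calibration(n);T=np.linalg.inv(np.array(c["T"]));q=np.array(c["camera_matrix"])@(T[:3,:3]@X+T[:3,3]);return q[:2]/q[2]
E
python3 - <<'E'
from h import *
print("bowl",plane("top",tc(97,115),.057),plane("side",sc(165,62),.057))
print("lid",plane("top",tc(252,95),.112),plane("side",sc(237,107),.112))
print("tumbler",plane("top",(205,244),.06))
for n,a,b,z in(("lip",(48,72),(310,72),.024),("backtop",(55,202),(303,200),.098),("tabtop",(467,240),(720,262),.145),("slat mid",(492,200),(672,222),.07)):
    A=plane("top",tc(*a),z);B=plane("top",tc(*b),z);d=A-B;print(n,A,B,(A+B)/2,"len",np.linalg.norm(d),"yaw",np.degrees(np.arctan2(-d[0],d[1])))
print("tri tabL",tri(tc(467,240),sc(207,272)));print("tri tabR",tri(tc(720,262),sc(310,490)))
print("side tab",plane("side",sc(207,272),.145),plane("side",sc(310,490),.145))
print("side backtop",plane("side",sc(72,32),.098),plane("side",sc(215,243),.012))
im=cv2.imread("pics/top0.png")[215:305,175:255];h=cv2.cvtColor(im,cv2.COLOR_BGR2HSV)
m=cv2.inRange(h,(0,70,15),(25,255,160));c=max(cv2.findContours(m,0,2)[0],key=cv2.contourArea)
r=cv2.boxPoints(cv2.minAreaRect(c))+[175,215]
P=np.array([plane("top",q,.02) for q in r]);print("tray",P[:,:2],P.mean(0),np.linalg.norm(np.diff(P,axis=0),axis=1))
E
```

```text
bowl [0.6434 0.0727 0.057 ] [0.6437 0.0696 0.057 ]
lid [ 0.6331 -0.0542  0.112 ] [ 0.6343 -0.0532  0.112 ]
tumbler [0.5838 0.3368 0.06  ]
lip [0.6933 0.1118 0.024 ] [ 0.6701 -0.1093  0.024 ] [0.6817 0.0013 0.024 ] len 0.22238214040724935 yaw -6.00376588160633
backtop [0.5655 0.1111 0.098 ] [ 0.5465 -0.0859  0.098 ] [0.556  0.0126 0.098 ] len 0.19793906729045985 yaw -5.527487073151646
tabtop [ 0.493  -0.2049  0.145 ] [ 0.4557 -0.3959  0.145 ] [ 0.4744 -0.3004  0.145 ] len 0.1946010495935854 yaw -11.053237958328197
slat mid [ 0.5358 -0.2405  0.07  ] [ 0.5025 -0.3832  0.07  ] [ 0.5192 -0.3119  0.07  ] len 0.146488982228091 yaw -13.127407975427781
tri tabL (array([ 0.4958, -0.2061,  0.1448]), np.float64(0.002892235011780258))
tri tabR (array([ 0.455 , -0.3955,  0.1454]), np.float64(0.0007179375036735744))
side tab [ 0.4986 -0.2069  0.145 ] [ 0.4544 -0.3951  0.145 ]
side backtop [0.5699 0.11   0.098 ] [ 0.5863 -0.1003  0.012 ]
tray [[0.4389 0.4197]
 [0.6542 0.409 ]
 [0.6352 0.2277]
 [0.4204 0.2434]] [0.5372 0.325  0.02  ] [0.2156 0.1823 0.2153]
```

```bash
cat >> h.py <<'E'
from scipy.spatial.transform import Rotation as Ro
def down(yaw): return Ro.from_euler('xyz',[180,0,yaw],degrees=True).as_matrix()
def lean(psi,a=25):   # tool for a plate with yaw psi leaning a
    R=Ro.from_euler('z',psi,degrees=True).as_matrix();s,c=np.sin(np.radians(a)),np.cos(np.radians(a))
    x=R@[c,0,s];y=R@[0,1,0];z=R@[-s,0,c];return np.c_[y,x,-z]
def go(*wps):
    """each wp (p,R): print turn (current axes) then shift (after the turn)"""
    from workcell import bot
    s=bot.observe();p=np.array(s["position"]);R=Ro.from_euler('xyz',s["tool_rot"]).as_matrix()
    print("t",s["clock"],"pos",p,"F",s["force"],"w",s["grip_width"])
    for q,Q in wps:
        v=Ro.from_matrix(R.T@Q).as_rotvec()/np.pi;d=Q.T@(np.array(q)-p)/.8
        print("turn",v,"rows>=%.1f"%(np.linalg.norm(v)/.0594),"| shift",d,"rows>=%.1f"%(np.linalg.norm(d)/.078));p,R=np.array(q),Q
E
python3 - <<'E'
from h import *
D=down(174.2)
go(([.6435,.071,.19],D),([.6435,.071,.024],D))
E
```

```text
t 0.1 pos [0.2495 0.5727 0.1963] F [-0.3545 -0.6414  0.2746] w 0.08523481066328556
turn [-0.0003 -0.     -0.0986] rows>=1.7 | shift [-0.5534 -0.5741  0.0079] rows>=10.2
turn [0. 0. 0.] rows>=0.0 | shift [ 0.     -0.      0.2075] rows>=2.7
```

>>> move_arm(jaw=[0,0,0,0,0,0,0,0,0,0], dp=[[0,0,0],[0,0,0],[-0.046,-0.048,0],[-0.046,-0.048,0],[-0.046,-0.048,0],[-0.046,-0.048,0],[-0.046,-0.048,0],[-0.046,-0.048,0],[-0.046,-0.048,0],[-0.046,-0.048,0]], rotation=[[0,0,-0.05],[0,0,-0.0486],[0,0,0],[0,0,0],[0,0,0],[0,0,0],[0,0,0],[0,0,0],[0,0,0],[0,0,0]])

```text
clock: 1.35
position: [0.5123, 0.2361, 0.1967]
tool_rot: [-3.141, -0.0, 3.041]
force: [0.3, 0.3, -1.2]
grip_width: 0.0854
```

>>> move_arm(jaw=[0,0,0,0,0,0], dp=[[-0.046,-0.048,0],[-0.046,-0.048,0],[-0.046,-0.048,0],[-0.046,-0.048,0],[0,0,0],[0,0,0]], rotation=[[0,0,0],[0,0,0],[0,0,0],[0,0,0],[0,0,0],[0,0,0]])

```text
clock: 2.1
position: [0.642, 0.0704, 0.1963]
tool_rot: [3.141, -0.001, 3.041]
force: [-0.7, 0.8, -0.2]
grip_width: 0.0855
```

```bash
python3 - <<'E'
from h import *
D=down(174.2)
go(([.6435,.071,.08],D),([.6435,.071,.022],D))
E
```

```text
t 2.1 pos [0.642  0.0704 0.1963] F [-0.6875  0.8161 -0.1578] w 0.08549149758828362
turn [ 0.0001 -0.0003  0.0001] rows>=0.0 | shift [-0.0018  0.0009  0.1454] rows>=1.9
turn [0. 0. 0.] rows>=0.0 | shift [ 0.     -0.      0.0725] rows>=0.9
```

>>> move_arm(jaw=[0,0,0,0,0,90,90,90,90,90], dp=[[-0.0018,0.0009,0.055],[0,0,0.055],[0,0,0.055],[0,0,0.035],[0,0,0.018],[0,0,0],[0,0,0],[0,0,0],[0,0,0],[0,0,0]], rotation=[[0,0,0],[0,0,0],[0,0,0],[0,0,0],[0,0,0],[0,0,0],[0,0,0],[0,0,0],[0,0,0],[0,0,0]], squeeze=40)

```text
clock: 3.35
position: [0.6441, 0.0705, 0.0227]
tool_rot: [3.142, 0.0, 3.041]
force: [0.1, 0.0, 0.1]
grip_width: 0.0553
```

```bash
python3 - <<'E'
from h import *
yt=-4.5;c,s=np.cos(np.radians(yt)),np.sin(np.radians(yt));T=lambda x,y,z:[.537+c*x-s*y,.325+s*x+c*y,z]
D=down(174.2);P=down(85.5)
print(T(-.045,-.043,0),T(-.045,.042,0))
go(([.6435,.071,.14],D),(T(-.045,-.043,.14),D),(T(-.045,-.043,.14),P))
E
```

```text
[np.float64(0.4887649788657119), np.float64(0.28566321395722855), 0] [np.float64(0.49543400200257875), np.float64(0.3704011873245444), 0]
t 3.35 pos [0.6441 0.0705 0.0227] F [0.0924 0.0109 0.1252] w 0.05527752525492947
turn [0.     0.0001 0.0001] rows>=0.0 | shift [ 0.0008  0.0005 -0.1466] rows>=1.9
turn [0. 0. 0.] rows>=0.0 | shift [0.2195 0.2474 0.    ] rows>=4.2
turn [ 0.     -0.      0.4928] rows>=8.3 | shift [0. 0. 0.] rows>=0.0
```

The width of 55 mm equals the commanded jaw, so the bowl may not be gripped. I'll take a look.

```bash
python3 - <<'E'
from workcell import grab_frame
import cv2
a=grab_frame("side")[180:300,270:410];b=grab_frame("top")[180:270,255:365]
a=cv2.resize(a,(560,480),interpolation=2);b=cv2.resize(b,(240,196),interpolation=2)
import numpy as np
o=np.zeros((480,800,3),np.uint8);o[:,:560]=a;o[:196,560:]=b;cv2.imwrite("pics/g1.png",o)
E
```

```text
(no output)
```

View pics/g1.png

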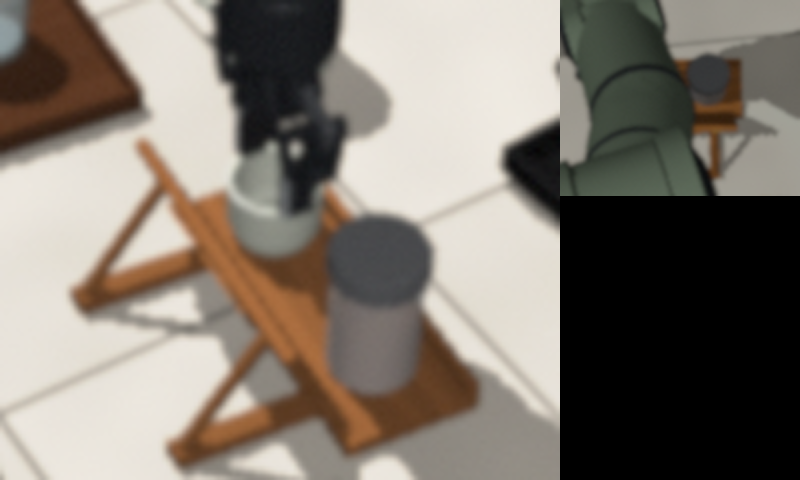

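```bash
python3 - <<'E'
from h import *
P=lambda X:(proj("side",np.array(X))-[270,180])*4
y=np.array([.101,.995,0])
b=np.array([.6435,.071,0])
print("rim c",P(b+[0,0,.057]),"rim -y",P(b-y*.032+[0,0,.057]),"rim +y",P(b+y*.032+[0,0,.057]),"rim+x",P(b+[.032,0,.057]),"rim-x",P(b+[-.032,0,.057]),"foot",P(b+[0,0,.012]))
t=np.array([.6441,.0705,0])
for z in(.0227,.036,.05,.06): print(z,"tip-y",P(t-y*.028+[0,0,z]),"tip+y",P(t+y*.028+[0,0,z]))
im=cv2.imread("pics/g1.png")
E
```

```text
rim c [272.9062 186.0819] rim -y [296.1189 218.3194] rim +y [250.2967 154.6821] rim+x [314.7868 167.9832] rim-x [230.3628 204.4669] foot [270.8205 235.5151]
0.0227 tip-y [292.4534 252.2201] tip+y [253.008  196.5646]
0.036 tip-y [293.2072 237.6912] tip+y [253.5018 182.0207]
0.05 tip-y [294.0109 222.1985] tip+y [254.0283 166.5165]
0.06 tip-y [294.5916 211.005 ] tip+y [254.4085 155.3176]
```

```bash
python3 - <<'E'
from h import *
y=np.array([.398,.917,0])
for z in(.197,.21,.24): print(z,proj("side",np.array([.25,.573,z])),[proj("side",np.array([.25,.573,z])+s*.045*y) for s in(1,-1)])
im=cv2.imread("pics/side0.png")[40:150,60:140]
a=cv2.resize(im,None,fx=5,fy=5,interpolation=2)
c=cv2.imread("pics/g1.png")[80:280,180:380]
o=np.zeros((550,800,3),np.uint8);o[:550,:400]=a;o[:400,400:]=cv2.resize(c,(400,400),interpolation=2)
o=cv2.convertScaleAbs(o,alpha=1.8,beta=20);cv2.imwrite("pics/g2.png",o)
E
```

```text
0.197 [110.3939 128.3706] [array([112.0628, 118.6267]), array([108.6576, 138.5079])]
0.21 [109.1789 124.2294] [array([110.8813, 114.5092]), array([107.4073, 134.3446])]
0.24 [106.3186 114.4809] [array([108.101 , 104.8199]), array([104.4627, 124.5399])]
```

View pics/g2.png

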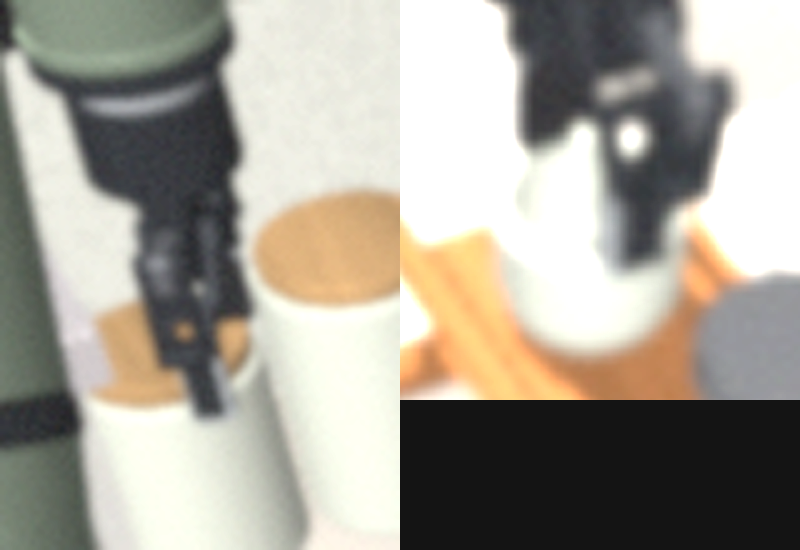

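The finger tips show at pixel (295,211) in g1, which puts them at z≈0.06 when the reported TCP is 0.023. So the real tips are about 35 mm higher than the stated TCP and closed just above the rim. The objects triangulate consistently, so I'll reopen, go about 30 mm lower and watch the force.

>>> move_arm(jaw=[0,0,0,0,0,0,0], dp=[[0,0,0],[0,0,0],[0,0,0],[0,0,0.01],[0,0,0.01],[0,0,0.01],[0,0,0]], rotation=[[0,0,0],[0,0,0],[0,0,0],[0,0,0],[0,0,0],[0,0,0],[0,0,0]])

```text
clock: 4.32
position: [0.6434, 0.0705, -0.0026]
tool_rot: [-3.141, -0.001, 3.041]
force: [-0.6, -0.3, -0.3]
grip_width: 0.0855
```

>>> move_arm(jaw=[0,0,100,100,100,100,100], dp=[[0,0,0.008],[0,0,0],[0,0,0],[0,0,0],[0,0,0],[0,0,0],[0,0,0]], rotation=[[0,0,0],[0,0,0],[0,0,0],[0,0,0],[0,0,0],[0,0,0],[0,0,0]], squeeze=40)

```text
clock: 5.2
position: [0.6443, 0.0709, -0.0072]
tool_rot: [3.141, 0.001, 3.041]
force: [-3.3, 1.3, 9.1]
grip_width: 0.0632
```

Gripped at 63 mm, which fits the bowl. Next is the lift and carry.

>>> move_arm(jaw=[100,100,100,100,100,100,100,100,100], dp=[[0,0,-0.03],[0,0,-0.05],[0,0,-0.055],[0,0,-0.05],[0.044,0.05,0],[0.044,0.05,0],[0.044,0.05,0],[0.044,0.05,0],[0.044,0.05,0]], rotation=[[0,0,0],[0,0,0],[0,0,0],[0,0,0],[0,0,0],[0,0,0],[0,0,0],[0,0,0],[0,0,0]])

```text
clock: 6.32
position: [0.4879, 0.2885, 0.1403]
tool_rot: [3.141, 0.0, 3.04]
force: [0.8, 0.4, -1.3]
grip_width: 0.063
```

>>> move_arm(jaw=[100,100,100,100,100,100,100,100,100,100], dp=[[0,0,0],[0,0,0],[0,0,0],[0,0,0],[0,0,0],[0,0,0],[0,0,0],[0,0,0],[0,0,0],[0,0,0]], rotation=[[0,0,0.0548],[0,0,0.0548],[0,0,0.0548],[0,0,0.0548],[0,0,0.0548],[0,0,0.0548],[0,0,0.0548],[0,0,0.0548],[0,0,0.0548],[0,0,0]])

```text
clock: 7.58
position: [0.4889, 0.2874, 0.14]
tool_rot: [3.141, 0.0, 1.492]
force: [0.1, 1.1, -1.0]
grip_width: 0.0634
```

```bash
python3 - <<'E'
from h import *
P=down(85.5)
go(([.489,.286,.14],P),([.489,.286,-.0072-.004],P))
E
```

```text
t 7.575 pos [0.4889 0.2874 0.14  ] F [ 0.1146  1.1185 -0.9844] w 0.06342137990624923
turn [0.     0.0001 0.    ] rows>=0.0 | shift [-0.0018  0.0003  0.    ] rows>=0.0
turn [0. 0. 0.] rows>=0.0 | shift [ 0.    -0.     0.189] rows>=2.4
```

>>> move_arm(jaw=[100,100,100,100,100,100,100,100,100], dp=[[-0.0018,0,0.05],[0,0,0.05],[0,0,0.04],[0,0,0.02],[0,0,0.012],[0,0,0.007],[0,0,0.005],[0,0,0.004],[0,0,0]], rotation=[[0,0,0],[0,0,0],[0,0,0],[0,0,0],[0,0,0],[0,0,0],[0,0,0],[0,0,0],[0,0,0]])

```text
clock: 8.7
position: [0.489, 0.2859, -0.0103]
tool_rot: [3.142, -0.0, 1.491]
force: [-0.2, 0.2, -1.7]
grip_width: 0.0634
```

Not in contact yet. Down in 1.5 mm steps.

>>> move_arm(jaw=[100,100,100], dp=[[0,0,0.002],[0,0,0.002],[0,0,0]], rotation=[[0,0,0],[0,0,0],[0,0,0]])

```text
clock: 9.07
position: [0.489, 0.286, -0.0132]
tool_rot: [3.141, -0.0, 1.491]
force: [-2.1, -1.1, 8.5]
grip_width: 0.0627
```

>>> move_arm(jaw=[25,25,25,25,25,0,0,0], dp=[[0,0,0],[0,0,0],[0,0,-0.01],[0,0,-0.04],[0,0,-0.06],[0,0,-0.075],[0,0,-0.075],[0,0,0]], rotation=[[0,0,0],[0,0,0],[0,0,0],[0,0,0],[0,0,0],[0,0,0],[0,0,0],[0,0,0]])

```text
clock: 10.07
position: [0.4907, 0.2868, 0.1991]
tool_rot: [3.137, -0.005, 1.491]
force: [0.2, 0.4, -0.3]
grip_width: 0.0855
```

```bash
python3 - <<'E'
from h import *
D=down(174.2);q=[.634,-.0535]
go((q+[.19],D),(q+[.042],D))
E
```

```text
t 10.075 pos [0.4907 0.2868 0.1991] F [ 0.1684  0.4331 -0.2758] w 0.08551623462520902
turn [ 0.0025 -0.     -0.4932] rows>=8.3 | shift [-0.2212 -0.405   0.0114] rows>=5.9
turn [0. 0. 0.] rows>=0.0 | shift [ 0.    -0.     0.185] rows>=2.4
```

>>> move_arm(jaw=[0,0,0,0,0,0,0,0,0], dp=[[0,0,0],[0,0,0],[0,0,0],[0,0,0],[0,0,0],[0,0,0],[0,0,0],[0,0,0],[0,0,0]], rotation=[[0,0,-0.0548],[0,0,-0.0548],[0,0,-0.0548],[0,0,-0.0548],[0,0,-0.0548],[0,0,-0.0548],[0,0,-0.0548],[0,0,-0.0548],[0,0,-0.0548]])

```text
clock: 11.2
position: [0.4886, 0.2856, 0.194]
tool_rot: [-3.141, -0.001, 3.046]
force: [0.2, -0.2, -0.1]
grip_width: 0.0852
```

>>> move_arm(jaw=[0,0,0,0,0,0,0,0,0], dp=[[-0.032,-0.058,0],[-0.032,-0.058,0],[-0.032,-0.058,0],[-0.032,-0.058,0],[-0.032,-0.058,0],[-0.032,-0.058,0],[-0.029,-0.057,0],[0,0,0],[0,0,0]], rotation=[[0,0,0],[0,0,0],[0,0,0],[0,0,0],[0,0,0],[0,0,0],[0,0,0],[0,0,0],[0,0,0]])

```text
clock: 12.32
position: [0.6317, -0.0539, 0.1939]
tool_rot: [3.141, -0.001, 3.04]
force: [-0.3, 1.1, -0.4]
grip_width: 0.0852
```

```bash
python3 - <<'E'
from h import *
D=down(174.2);q=[.634,-.0535]
go((q+[.042],D))
E
```

```text
t 12.325 pos [ 0.6317 -0.0539  0.1939] F [-0.2621  1.1215 -0.3905] w 0.08516867189118174
turn [ 0.0001 -0.0003  0.    ] rows>=0.0 | shift [-0.0028  0.0008  0.1898] rows>=2.4
```

>>> move_arm(jaw=[0,0,0,0,0,100,100,100,100,100], dp=[[-0.0028,0.0008,0.05],[0,0,0.05],[0,0,0.05],[0,0,0.03],[0,0,0.01],[0,0,0],[0,0,0],[0,0,0],[0,0,0],[0,0,0]], rotation=[[0,0,0],[0,0,0],[0,0,0],[0,0,0],[0,0,0],[0,0,0],[0,0,0],[0,0,0],[0,0,0],[0,0,0]], squeeze=40)

```text
clock: 13.58
position: [0.6353, -0.0536, 0.0436]
tool_rot: [3.141, 0.002, 3.041]
force: [0.1, 2.4, 8.3]
grip_width: 0.0609
```

>>> move_arm(jaw=[100,100,100,100,100,100,100,100,100,100], dp=[[0,0,-0.03],[0,0,-0.05],[0,0,-0.055],[0,0,-0.03],[0.0311,0.068,0],[0.0311,0.068,0],[0.0311,0.068,0],[0.0311,0.068,0],[0.0311,0.068,0],[0.0311,0.068,0]], rotation=[[0,0,0],[0,0,0],[0,0,0],[0,0,0],[0,0,0],[0,0,0],[0,0,0],[0,0,0],[0,0,0],[0,0,0]])

```text
clock: 14.82
position: [0.518, 0.2875, 0.1749]
tool_rot: [3.141, 0.001, 3.04]
force: [1.1, 1.9, -1.9]
grip_width: 0.061
```

>>> move_arm(jaw=[100,100,100,100,100,100,100,100,100,100], dp=[[0,0,0],[0,0,0],[0,0,0],[0,0,0],[0,0,0],[0,0,0],[0,0,0],[0,0,0],[0,0,0],[0,0,0]], rotation=[[0,0,0.0548],[0,0,0.0548],[0,0,0.0548],[0,0,0.0548],[0,0,0.0548],[0,0,0.0548],[0,0,0.0548],[0,0,0.0548],[0,0,0.0548],[0,0,0]])

```text
clock: 16.08
position: [0.5187, 0.286, 0.1746]
tool_rot: [3.141, 0.0, 1.492]
force: [-0.8, -1.1, -1.8]
grip_width: 0.0611
```

```bash
python3 - <<'E'
from h import *
P=down(85.5);q=[.4955,.3705]
go((q+[.17],P),(q+[.038],P))
E
```

```text
t 16.075 pos [0.5187 0.286  0.1746] F [-0.8207 -1.1263 -1.8311] w 0.06113244795659244
turn [ 0.  0. -0.] rows>=0.0 | shift [ 0.103  -0.0372  0.0057] rows>=1.4
turn [0. 0. 0.] rows>=0.0 | shift [ 0.    -0.     0.165] rows>=2.1
```

>>> move_arm(jaw=[100,100,100,100,100,100,100,100,100], dp=[[0.0515,-0.0186,0],[0.0515,-0.0186,0],[0,0,0.05],[0,0,0.05],[0,0,0.035],[0,0,0.018],[0,0,0.01],[0,0,0.0055],[0,0,0]], rotation=[[0,0,0],[0,0,0],[0,0,0],[0,0,0],[0,0,0],[0,0,0],[0,0,0],[0,0,0],[0,0,0]])

```text
clock: 17.2
position: [0.4959, 0.3706, 0.04]
tool_rot: [3.141, -0.0, 1.492]
force: [-0.7, 0.0, -1.7]
grip_width: 0.0609
```

>>> move_arm(jaw=[100,100], dp=[[0,0,0.0015],[0,0,0]], rotation=[[0,0,0],[0,0,0]])

```text
clock: 17.45
position: [0.4958, 0.3705, 0.0387]
tool_rot: [3.141, -0.0, 1.491]
force: [-0.6, 0.1, -2.4]
grip_width: 0.0608
```

>>> move_arm(jaw=[100,100,100], dp=[[0,0,0.0015],[0,0,0.001],[0,0,0]], rotation=[[0,0,0],[0,0,0],[0,0,0]])

```text
clock: 17.82
position: [0.4962, 0.3708, 0.0375]
tool_rot: [3.141, -0.001, 1.491]
force: [-2.4, -0.1, 14.9]
grip_width: 0.0606
```

>>> move_arm(jaw=[25,25,25,25,25,25,25,25,25], dp=[[0,0,0],[0,0,0],[0,0,-0.01],[0,0,-0.04],[0,0,-0.06],[0,0,-0.07],[0,0,-0.07],[0,-0.05,0],[0,-0.05,0]], rotation=[[0,0,0],[0,0,0],[0,0,0],[0,0,0],[0,0,0],[0,0,0],[0,0,0],[0,0,0],[0,0,0]])

```text
clock: 18.95
position: [0.4152, 0.3767, 0.2373]
tool_rot: [3.141, -0.001, 1.49]
force: [-0.5, 0.7, -0.1]
grip_width: 0.0771
```

```bash
python3 - <<'E'
from h import *
from workcell import grab_frame
im=grab_frame("side");cv2.imwrite("pics/s2.png",im);cv2.imwrite("pics/s2c.png",cv2.resize(im[130:260,180:400],None,fx=3.5,fy=3.5,interpolation=2))
E
```

```text
(no output)
```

View pics/s2c.png

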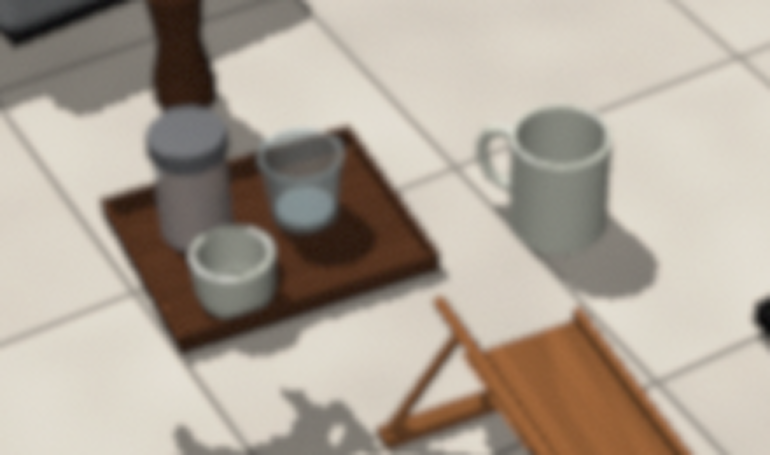

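Both vessels stand upright on the tray, with the container lid at (187,130) and the bowl rim at (232,250); the tumbler is untouched. Next is the tablet. I'll approach above it leaning, then check the real finger tip position.

```bash
python3 - <<'E'
from h import *
P=down(85.5);L=lean(-12)
go(([.56,0,.24],P),([.473,-.3005,.22],P),([.473,-.3005,.22],L),([.473,-.3005,.163],L))
E
```

```text
t 19.0 pos [0.4104 0.3777 0.2368] F [0.0266 5.4482 2.9996] w 0.0768468827201204
turn [-0.0008 -0.0003  0.0004] rows>=0.0 | shift [-0.456   0.2234 -0.004 ] rows>=6.5
turn [0. 0. 0.] rows>=0.0 | shift [-0.383  -0.0789  0.025 ] rows>=5.0
turn [-0.1387 -0.0091  0.041 ] rows>=2.4 | shift [0. 0. 0.] rows>=0.0
turn [0. 0. 0.] rows>=0.0 | shift [ 0.     -0.0301  0.0646] rows>=0.9
```

>>> move_arm(jaw=[100,165,165,165,165,165,165,165], dp=[[-0.06,0.03,0],[-0.06,0.03,0],[-0.06,0.03,0],[-0.06,0.03,0],[-0.06,0.03,0],[-0.06,0.03,0],[-0.06,0.03,0],[-0.036,0.013,0]], rotation=[[0,0,0],[0,0,0],[0,0,0],[0,0,0],[0,0,0],[0,0,0],[0,0,0],[0,0,0]])

```text
clock: 20.0
position: [0.5653, -0.004, 0.2369]
tool_rot: [3.141, 0.0, 1.489]
force: [-0.2, 1.0, 0.1]
grip_width: 0.0305
```

>>> move_arm(jaw=[165,165,165,165,165,165,165,165,165,165], dp=[[-0.064,-0.0132,0.004],[-0.064,-0.0132,0.004],[-0.064,-0.0132,0.004],[-0.064,-0.0132,0.004],[-0.064,-0.0132,0.004],[-0.063,-0.013,0.005],[0,0,0],[0,0,0],[0,0,0],[0,0,0]], rotation=[[0,0,0],[0,0,0],[0,0,0],[0,0,0],[0,0,0],[0,0,0],[-0.0463,-0.003,0.0137],[-0.0463,-0.003,0.0137],[-0.0463,-0.003,0.0137],[0,0,0]])

```text
clock: 21.25
position: [0.4752, -0.3015, 0.2167]
tool_rot: [2.703, -0.002, 1.357]
force: [-0.9, -0.3, 0.5]
grip_width: 0.0303
```

```bash
python3 - <<'E'
from h import *
L=lean(-12)
go(([.473,-.3005,.163],L))
E
```

```text
t 21.25 pos [ 0.4752 -0.3015  0.2167] F [-0.9143 -0.3135  0.4876] w 0.03025591282229319
turn [ 0.0007  0.     -0.0016] rows>=0.0 | shift [ 0.0006 -0.031   0.0596] rows>=0.9
```

>>> move_arm(jaw=[165,165,165], dp=[[0.0006,-0.031,0.0596],[0,0,0],[0,0,0]], rotation=[[0.0007,0,-0.0016],[0,0,0],[0,0,0]])

```text
clock: 21.62
position: [0.4758, -0.3014, 0.1641]
tool_rot: [2.706, 0.002, 1.364]
force: [0.5, -0.7, 0.3]
grip_width: 0.0302
```

```bash
python3 - <<'E'
from h import *
from workcell import grab_frame,bot
s=grab_frame("side");t=grab_frame("top")
ob=bot.observe();p=np.array(ob["position"]);R=Ro.from_euler('xyz',ob["tool_rot"]).as_matrix();print(p)
for k in(.0,.035,.06):
  for sg in(-1,1):
    X=p-k*R[:,2]+sg*.022*R[:,1];print(k,sg,"side crop",(proj("side",X)-[310,230])*3.4,"top crop",(proj("top",X)-[360,190])*3)
X=p+[0,0,.035];print("world-z hyp",(proj("side",X)-[310,230])*3.4,"tool hyp",(proj("side",p-.035*R[:,2])-[310,230])*3.4)
o=np.zeros((600,780,3),np.uint8)
a=cv2.resize(s[230:400,310:450],None,fx=3.4,fy=3.4,interpolation=2);o[:a.shape[0],:a.shape[1]]=a
b=cv2.resize(t[190:290,360:460],None,fx=3,fy=3,interpolation=2);o[:300,480:]=b
cv2.imwrite("pics/g3.png",cv2.convertScaleAbs(o,alpha=1.5,beta=10))
E
```

```text
[ 0.4762 -0.301   0.1645]
0.0 -1 side crop [176.249  369.0085] top crop [144.9102 202.813 ]
0.0 1 side crop [242.6096 330.6314] top crop [150.7871 161.0342]
0.035 -1 side crop [155.103  343.4469] top crop [150.0012 212.4142]
0.035 1 side crop [222.941  304.0948] top crop [156.0526 169.7127]
0.06 -1 side crop [139.3876 324.45  ] top crop [153.7867 219.5534]
0.06 1 side crop [208.3218 284.3708] top crop [159.9689 176.1676]
world-z hyp [213.7754 313.1861] tool hyp [188.968  323.8022]
```

View pics/g3.png

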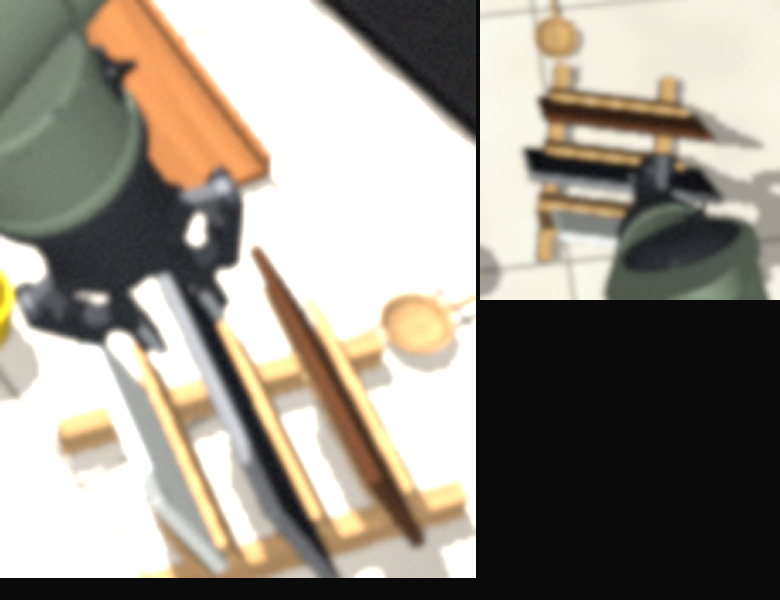

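The tips at (152,345) and (215,315) match the hypothesis that the TCP offset of about 35 mm lies along the tool axis. So I descend along the lean to 25 mm below the tablet's top edge.

```bash
python3 - <<'E'
from h import *
L=lean(-12)
go(([.504,-.307,.094],L))
E
```

```text
t 21.725 pos [ 0.4762 -0.301   0.1645] F [-0.5657 -0.4667  0.5273] w 0.030497216715575794
turn [0.0001 0.0002 0.0013] rows>=0.0 | shift [-0.0001 -0.005   0.0948] rows>=1.2
```

>>> move_arm(jaw=[153,153,153,153,153,153,153], dp=[[0,-0.001,0.02],[0,0,0.02],[0,0,0.02],[0,0,0.015],[0,0,0.012],[0,0,0.0075],[0,0,0]], rotation=[[0,0,0],[0,0,0],[0,0,0],[0,0,0],[0,0,0],[0,0,0],[0,0,0]])

```text
clock: 22.6
position: [0.5058, -0.307, 0.0939]
tool_rot: [2.707, 0.002, 1.365]
force: [-0.8, 0.4, 0.8]
grip_width: 0.034
```

```bash
python3 - <<'E'
from h import *
from workcell import grab_frame,bot
s=grab_frame("side")
ob=bot.observe();p=np.array(ob["position"]);R=Ro.from_euler('xyz',ob["tool_rot"]).as_matrix();print(p)
print("exp tablet top rear/front mid",[(proj("side",np.array(X))-[330,250])*5 for X in([.4755,-.301,.145],[.4845,-.303,.149])])
for sg in(-1,1): print("tip",(proj("side",p-.035*R[:,2]+sg*.022*R[:,1])-[330,250])*5)
cv2.imwrite("pics/g4.png",cv2.convertScaleAbs(cv2.resize(s[250:370,330:450],None,fx=5,fy=5,interpolation=2),alpha=1.6,beta=10))
E
```

```text
[ 0.5057 -0.3071  0.0941]
exp tablet top rear/front mid [array([202.932 , 444.3248]), array([225.3158, 432.1382])]
tip [188.847 487.658]
tip [284.0087 432.9654]
```

View pics/g4.png

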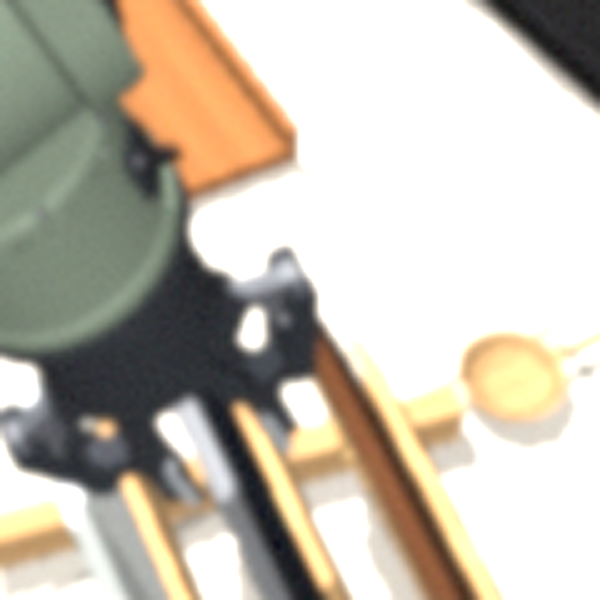

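The tablet lies between the fingers (tips at (190,495) and (285,440), tablet at about (228,464)). Closing.

>>> move_arm(jaw=[255,255,255,255,255], dp=[[0,0,0],[0,0,0],[0,0,0],[0,0,0],[0,0,0]], rotation=[[0,0,0],[0,0,0],[0,0,0],[0,0,0],[0,0,0]], squeeze=60)

```text
clock: 23.28
position: [0.5044, -0.3068, 0.0937]
tool_rot: [2.708, 0.001, 1.364]
force: [-12.1, 3.7, 10.5]
grip_width: 0.009
```

>>> move_arm(jaw=[255,255,255,255,255,255], dp=[[0,-0.0015,0],[0,0,-0.01],[0,0,-0.02],[0,0,-0.03],[0,0,-0.03],[0,0,0]], rotation=[[0,0,0],[0,0,0],[0,0,0],[0,0,0],[0,0,0],[0,0,0]])

```text
clock: 24.02
position: [0.4753, -0.3004, 0.16]
tool_rot: [2.705, 0.002, 1.365]
force: [-0.0, 0.1, -4.2]
grip_width: 0.0089
```

>>> move_arm(jaw=[255,255,255,255,255], dp=[[0,0,-0.025],[0,0,-0.03],[0,0,-0.03],[0,0,-0.02],[0,0,0]], rotation=[[0,0,0],[0,0,0],[0,0,0],[0,0,0],[0,0,0]])

```text
clock: 24.65
position: [0.441, -0.2928, 0.2351]
tool_rot: [2.705, 0.002, 1.366]
force: [0.8, 1.1, -4.0]
grip_width: 0.009
```

```bash
python3 - <<'E'
from h import *
L=lean(-5.8);y=np.radians(-5.8);xd=np.array([np.cos(y),np.sin(y),0]);yd=np.array([-np.sin(y),np.cos(y),0])
O=np.array([.622,.0066,.012])-.020*xd
n=L[:,1];up=-L[:,2]
k0=.125-.025-.035   # TCP height along plate above lower edge
def tcp(nx,z,yy=0): return O+n*(.005+nx)+up*(z+k0)+yd*yy
print("TCP final",tcp(0,0),"above",tcp(.012,.06))
# box-clear via-point
go(([.43,-.27,.26],L),([.52,-.03,.27],L),(tcp(.012,.06),L),(tcp(.012,.01),L))
E
```

```text
TCP final [0.5793 0.0109 0.073 ] above [0.5649 0.0124 0.1325]
t 24.65 pos [ 0.441  -0.2928  0.2351] F [ 0.7908  1.0851 -3.9612] w 0.009005608244467523
turn [-0.0001  0.0145 -0.0298] rows>=0.6 | shift [ 0.027  -0.0018 -0.0352] rows>=0.6
turn [0. 0. 0.] rows>=0.0 | shift [0.3098 0.0792 0.0232] rows>=4.1
turn [0. 0. 0.] rows>=0.0 | shift [ 0.0584 -0.0269  0.1771] rows>=2.4
turn [0. 0. 0.] rows>=0.0 | shift [0.     0.     0.0625] rows>=0.8
```

>>> move_arm(jaw=[255,255,255,255,255,255,255,255], dp=[[0,0,-0.03],[0.026,-0.002,-0.005],[0.052,0.0132,0.004],[0.052,0.0132,0.004],[0.052,0.0132,0.004],[0.052,0.0132,0.004],[0.052,0.0132,0.004],[0.05,0.0132,0.003]], rotation=[[0,0.0145,-0.0298],[0,0,0],[0,0,0],[0,0,0],[0,0,0],[0,0,0],[0,0,0],[0,0,0]])

```text
clock: 25.65
position: [0.5198, -0.0276, 0.2683]
tool_rot: [2.709, -0.001, 1.47]
force: [0.9, -0.2, -3.9]
grip_width: 0.009
```

>>> move_arm(jaw=[255,255,255,255,255,255], dp=[[0.018,-0.007,0.02],[0.02,-0.01,0.04],[0.02,-0.01,0.04],[0,0,0.03],[0,0,0],[0,0,0]], rotation=[[0,0,0],[0,0,0],[0,0,0],[0,0,0],[0,0,0],[0,0,0]])

```text
clock: 26.4
position: [0.5482, 0.0136, 0.1661]
tool_rot: [2.708, -0.0, 1.468]
force: [-0.1, -1.2, -4.4]
grip_width: 0.0086
```

```bash
cat > st.py <<'E'
from h import *
L=lean(-5.8);y=np.radians(-5.8);xd=np.array([np.cos(y),np.sin(y),0]);yd=np.array([-np.sin(y),np.cos(y),0])
O=np.array([.622,.0066,.012])-.020*xd
n=L[:,1];up=-L[:,2];k0=.065
def tcp(nx,z,yy=0): return O+n*(.005+nx)+up*(z+k0)+yd*yy
E
python3 - <<'E'
from st import *
from workcell import grab_frame
s=grab_frame("side");t=grab_frame("top")
for z in(0,.125):
  for w in(-.1,.1): print("back-frame pt y",w,"z",z,(proj("side",O+up*z+yd*w)-[270,180])*4)
go((tcp(.012,.06),L),(tcp(.012,.01),L))
cv2.imwrite("pics/g5.png",cv2.resize(s[180:325,270:430],None,fx=4,fy=4,interpolation=2))
E
```

```text
back-frame pt y -0.1 z 0 [344.8725 431.6097]
back-frame pt y 0.1 z 0 [199.8805 218.5632]
back-frame pt y -0.1 z 0.125 [272.389  333.6315]
back-frame pt y 0.1 z 0.125 [123.8967 114.7137]
t 26.5 pos [0.5485 0.0138 0.1669] F [ 0.0976  0.4387 -4.3106] w 0.009065992166382994
turn [-0.0003 -0.0001 -0.0005] rows>=0.0 | shift [0.0004 0.0004 0.0476] rows>=0.6
turn [0. 0. 0.] rows>=0.0 | shift [0.     0.     0.0625] rows>=0.8
```

View pics/g5.png

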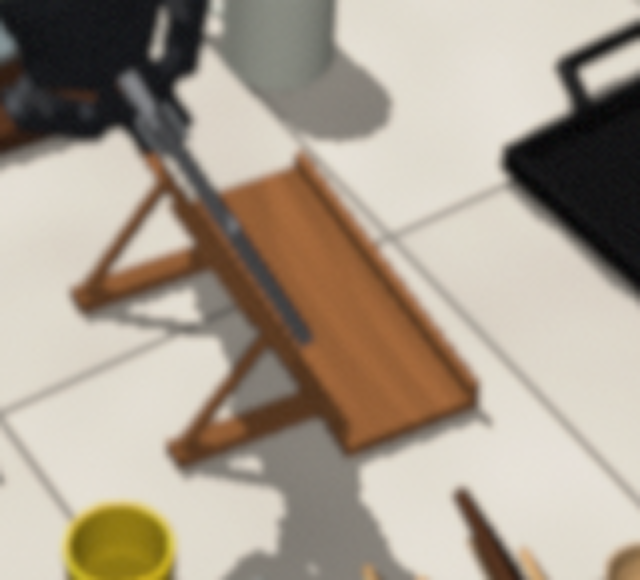

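The tablet is edge-on from here (lower right corner at (305,340)), parallel to the back and in front of it. Lowering now.

>>> move_arm(jaw=[255,255,255,255,255,255], dp=[[0,0,0.03],[0,0,0.035],[0,0,0.025],[0,0,0.012],[0,0,0.006],[0,0,0]], rotation=[[0,0,0],[0,0,0],[0,0,0],[0,0,0],[0,0,0],[0,0,0]])

```text
clock: 27.25
position: [0.5746, 0.0075, 0.105]
tool_rot: [2.712, 0.01, 1.466]
force: [-1.2, 0.5, -4.0]
grip_width: 0.0086
```

>>> move_arm(jaw=[255,255,255], dp=[[0,0,0.003],[0,0,0.003],[0,0,0]], rotation=[[0,0,0],[0,0,0],[0,0,0]])

```text
clock: 27.62
position: [0.5764, 0.0075, 0.1001]
tool_rot: [2.713, 0.01, 1.467]
force: [0.1, -1.4, -4.1]
grip_width: 0.0087
```

```bash
python3 - <<'E'
from st import *
go((tcp(0.002,.0),L))
E
```

```text
t 27.625 pos [0.5764 0.0075 0.1001] F [ 0.1101 -1.4247 -4.0555] w 0.008718759061894774
turn [-0.0024  0.0034  0.0006] rows>=0.1 | shift [ 0.0047 -0.0089  0.032 ] rows>=0.4
```

>>> move_arm(jaw=[255,255,255,255,255,255,255], dp=[[0.0047,0,0.005],[0,0,0.006],[0,0,0.006],[0,0,0.004],[0,0,0.003],[0,0,0.0015],[0,0,0]], rotation=[[-0.0024,0.0034,0.0006],[0,0,0],[0,0,0],[0,0,0],[0,0,0],[0,0,0],[0,0,0]])

```text
clock: 28.5
position: [0.5853, 0.0102, 0.0816]
tool_rot: [2.705, -0.0, 1.469]
force: [0.8, 0.6, -4.3]
grip_width: 0.0084
```

```bash
python3 - <<'E'
from st import *
go((tcp(0.002,.0),L))
E
```

```text
t 28.5 pos [0.5853 0.0102 0.0816] F [ 0.7976  0.5836 -4.3241] w 0.008437992699360783
turn [ 0. -0. -0.] rows>=0.0 | shift [ 0.0001 -0.0088  0.0065] rows>=0.1
```

Small downward steps until contact.

>>> move_arm(jaw=[255,255,255,255], dp=[[0,0,0.002],[0,0,0.002],[0,0,0.002],[0,0,0]], rotation=[[0,0,0],[0,0,0],[0,0,0],[0,0,0]])

```text
clock: 29.0
position: [0.5873, 0.01, 0.077]
tool_rot: [2.705, -0.0, 1.469]
force: [0.1, 0.9, -5.2]
grip_width: 0.0086
```

>>> move_arm(jaw=[255,255,255], dp=[[0,0,0.002],[0,0,0.001],[0,0,0]], rotation=[[0,0,0],[0,0,0],[0,0,0]])

```text
clock: 29.38
position: [0.5886, 0.0096, 0.0764]
tool_rot: [2.703, -0.0, 1.469]
force: [-17.8, -1.3, 31.4]
grip_width: 0.0086
```

>>> move_arm(jaw=[255,255,255,255], dp=[[0,0,-0.0025],[0,-0.004,-0.0019],[0,-0.003,-0.0014],[0,0,0]], rotation=[[0,0,0],[0,0,0],[0,0,0],[0,0,0]])

```text
clock: 29.88
position: [0.5824, 0.0106, 0.0775]
tool_rot: [2.703, 0.0, 1.47]
force: [6.3, -1.2, -0.2]
grip_width: 0.0091
```

>>> move_arm(jaw=[255,255,255], dp=[[0,-0.002,-0.0009],[0,-0.001,-0.0005],[0,0,0]], rotation=[[0,0,0],[0,0,0],[0,0,0]])

```text
clock: 30.25
position: [0.5817, 0.0108, 0.0784]
tool_rot: [2.701, -0.0, 1.469]
force: [21.8, -2.7, -5.6]
grip_width: 0.0093
```

Contact with the back. I'll ease off slightly and settle it down onto the shelf.

>>> move_arm(jaw=[255,255,255,255], dp=[[0,0.002,0],[0,0,0.0015],[0,0,0.0015],[0,0,0]], rotation=[[0,0,0],[0,0,0],[0,0,0],[0,0,0]])

```text
clock: 30.75
position: [0.5828, 0.0106, 0.0764]
tool_rot: [2.702, -0.0, 1.47]
force: [9.2, -1.4, 2.8]
grip_width: 0.0087
```

```bash
python3 - <<'E'
from st import *
go((tcp(0.0,.0),L))
E
```

```text
t 30.75 pos [0.5828 0.0106 0.0764] F [ 9.1675 -1.3608  2.8479] w 0.008715525343740791
turn [ 0.001  -0.0001  0.    ] rows>=0.0 | shift [-0.0001 -0.0058  0.002 ] rows>=0.1
```

In contact with both shelf and back. Releasing, then withdrawing along the lean.

>>> move_arm(jaw=[200,180,165,165,165,165,165,165,165], dp=[[0,0,0],[0,0,0],[0,0,0],[0,0,-0.01],[0,0,-0.02],[0,0,-0.04],[0,0,-0.06],[0,0,-0.06],[0,0,0]], rotation=[[0,0,0],[0,0,0],[0,0,0],[0,0,0],[0,0,0],[0,0,0],[0,0,0],[0,0,0],[0,0,0]])

```text
clock: 31.88
position: [0.5175, 0.0168, 0.2161]
tool_rot: [2.701, -0.0, 1.468]
force: [-0.7, -1.4, -0.2]
grip_width: 0.0304
```

```bash
python3 - <<'E'
from st import *
from workcell import grab_frame,bot
s=grab_frame("side");cv2.imwrite("pics/end_s.png",s);t=grab_frame("top");cv2.imwrite("pics/end_t.png",t)
for z in(0,.125):
  for w in(-.1,.1): print("exp rear edge y",w,"z",z,(proj("side",O+up*z+yd*w)-[190,140])*3)
a=cv2.resize(s[140:325,190:400],None,fx=3,fy=3,interpolation=2);cv2.imwrite("pics/g6.png",cv2.convertScaleAbs(a,alpha=1.3,beta=10));print(bot.observe()["force"])
E
```

```text
exp rear edge y -0.1 z 0 [498.6543 443.7073]
exp rear edge y 0.1 z 0 [389.9104 283.9224]
exp rear edge y -0.1 z 0.125 [444.2918 370.2236]
exp rear edge y 0.1 z 0.125 [332.9225 206.0353]
[ 0.4352  0.2811 -0.4414]
```

View pics/g6.png

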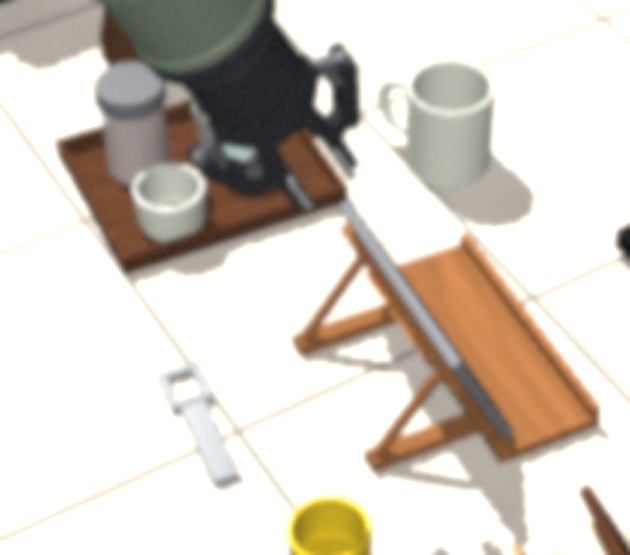

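The tablet stands on the shelf against the back (corners (340,205), (455,367), (508,437), within about 10 px of prediction, level and parallel). The bowl and container are upright on the tray, and the gripper is clear. Handing in.

```bash
python3 -c "
from workcell import workorder
print(workorder.job_done())"
```

```text
the job is handed in; nothing more can be done
None
```

I put the bowl and then the container upright on the tray. I then slid the tablet out of the middle slot and stood it on the recipe stand. The job was handed in at about 32 s of the 72 s allowed; no verdict is reported.

**Last checks:**
- **Tablet:** the side view shows it on the shelf and flat against the back, screen outwards. Its corners are within about 10 px (3× zoom) of where I predicted, or about 5 mm. The wrist force had shown contact with both shelf and back before I let go.
- **Bowl and container:** both stand upright on the tray floor in the final picture.
- **Bystanders:** the mug and opener look undisturbed, and the tumbler did too in the earlier view of the tray. I did not measure any of them.
- **Arm:** the wrist force was near zero after I withdrew, with the gripper well clear.

**One disagreement:** the real finger tips sit about 35 mm behind the stated TCP along the tool axis. My first close on the bowl therefore shut on air just above the rim, without touching it. I corrected for this offset in every later grasp.

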